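# Sort the hinge and the offcut

## Robot

A 6-joint arm with a two-finger parallel gripper is mounted at the origin on a cart in front of the work surface, level with it; the furniture and walls round the work are solid. World frame = base frame: x ahead of the robot, y to its left, z up, the work surface at z = 0. Lengths are in m, angles in rad, forces in N, time in s.
With the tool pointing down it reaches from about 0.25 to 0.725 m from the base axis. Payload 4 kg.
Tool frame: the origin (TCP) lies between the finger pads; the fingertips stand 8 mm ahead of it and the grasp point (between the pads) lies 11 mm behind it (bot.tip_reach is the distance from the TCP to the fingertips, in m); z points along the fingers, y is the line along which they close (so a half turn about z gives the same grasp; the last joint's range is limited). The gripper opens to 85 mm and grips with 20 to 120 N. Pads are 22 mm wide; open, the fingers measure 114 mm over their backs; the gripper's body (76 mm by 85 mm) begins 54 mm behind the grasp point. The pads swing forward as they close: fully open they stand 13 mm farther back than shut.
Start: joints at [-1.114, 0.241, 0.005, 1.335, 0, 1.571], TCP at [0.221, -0.449, 0.239] pointing down, gripper open.
Joint ranges: [-2.72, 2.72], [-1.05, 1.87], [-1.09, 1.28], [-1.99, 2.15], [-1.42, 1.44], [-3.14, 3.14]. Speed limits (rad/s): [2.79, 2.79, 3.14, 3.14, 3.14, 3.14].

## Interface

Orientations are given as a unit quaternion [x, y, z, w].
In Python, from workcell import bot gives the robot as it stands.
- The arm moves only by the tool move_arm, never from a script. Its argument "deltas" is a list of rows, each a list of 7 numbers: the opening, from 0 (shut) to 1 (fully open), then the shift along the tool's x, y, z in mm, then the turn, a rotation vector about the tool's x, y, z in degrees. In form: [[gripper, tx, ty, tz, ax, ay, az], ...]. A call has 1 to 10 rows; each row shifts and turns the commanded pose from where the row before left it, along the tool's axes as they then stand; what a row does not reach is not made up. A row lasts 1/12 s, in which the tool goes at most 41.7 mm and 7.16 degrees, less where a joint would pass 70% of its speed; a pose out of reach is approached as far as the arm can. A call is refused whole if a number of a shift passes 41.7 or a number of a turn 7.16, either way. A call with a gripper value outside its range is refused whole. The fingers move at their own pace and stop on an object; the grip force is fixed at half the most. Time passes only in rows, so rows that do not move let the fingers close. It gives the time, the measured TCP pose, the force, the opening and the grip force at its end, in the units of the state.
- bot.get_obs(): the state, without advancing time (a new reading comes with each control period).
- bot.camera(name): name is "scene" or "side" or "wrist"; returns the picture (420x560x3 uint8, blue, green, red); there is no depth.
- bot.calibration(name): a dict with "K" (3x3 intrinsics, pixels), "dist_coeffs" ([k1, k2, p1, p2, k3] as OpenCV has them; the pictures are not rectified), "position" and "orientation" of the camera in the world. Camera axes: x right, y down, z forward; pixel columns grow to the right and rows downward; lengths in m; the calibration is good to about 2 mm. A picture is of the moment at which its call begins: read the wrist's pose just before it. calibration takes no time and is no camera call; for the wrist camera it gives the pose at the moment of the call.
- bot.job_done(): hands the job in; it is judged then, once.
Trained networks look in the newest picture that a camera, given by its name, has taken for a name from the list of things; names that differ only in an ending like _2 or _b are one class to them, and where a whole thing is asked for, a point or a joint stands for the part that bears it (a point fixed in the world has none). Each returns a list of dicts, best first, with "conf" (0 to 1); they miss things now and then, are a little off and sometimes report something else, mostly with a low value. They report only what shows in the picture. A call takes as long as a camera call. They do not tell look-alikes from the thing itself.
- bot.outline_of(query, camera): "pixels" (420x560 bool, what is visible of it) and "rect" ([left, top, width, height] in pixels, round what is visible of it).
The state is a dict: "clock": time; "joint_pos": joint angles; "joint_vel": joint speeds; "tau": joint torques, N m; "eef_pos": TCP position; "tool_rot": TCP orientation; "ft_force": force on the tool from outside, world axes, zero at the start; "ft_torque": the same for the moment, N m; "grip_width": finger opening in m; "grasp_force": force on a finger pad.
Only numpy, scipy, OpenCV 4.12 (cv2) and the standard library are available. Lean on these libraries where they do the work, as an engineer would, in place of code of your own. Each camera call takes 0.05 s, during which the arm holds its last target. There are 200 camera calls.

## Task

Two alike plywood boxes stand on the bench, one already holding a cabinet hinge and the other an oak offcut. Put the loose cabinet hinge from the bench into the box with the hinge, and the loose oak offcut into the box with the offcut, each lying level inside its box, not leaning on the rim or on the piece already there.

Things in the scene. Friction and masses are not known exactly. Their poses are not given: they have to be found in the camera images.
- hinge: loose grey metal cabinet hinge, 56 x 84 (y) x 22 mm, lying cup down. Origin: centre of underside; z up. Arm 18 mm wide in x, top at z = 20, from y = -42 to +18; below it a foot plate 40 wide, 3 thick, y = -34 to -10; cup of 35 mm diameter, 10 high, centred at y = +24, its flange 56 wide. Pinch the arm across x at y = -10 mm, fingertips 5 mm or more over the bench
- offcut: loose oak offcut, a plain block 40 (x) x 110 (y) x 22 mm (z), lying flat. Origin: centre of its underside; z up, y along its length. Not to be confused with the cork-and-paper sanding block (larger) or the push block (with bow handle)
- hardware_box: open plywood box holding one cabinet hinge, fixed; left or right on the bench. 220 (x) x 150 (y) x 45 mm high outside, walls and floor 6 mm. Origin: centre of its underside, on the bench; x along its length, roughly away from the robot; z up. The hinge in it (22 mm high, does not move) lies across the far end, beyond x = +40 mm; the rest is empty
- wood_box: open plywood box holding one oak offcut, fixed; left or right on the bench. 220 (x) x 150 (y) x 45 mm high outside, walls and floor 6 mm. Origin: centre of its underside, on the bench; x along its length, roughly away from the robot; z up. The offcut in it (22 mm high, does not move) lies across the far end, beyond x = +56 mm; the rest is empty
Not all that is in view belongs to the job. Of the things that look like the offcut, the larger one is meant.

How it is judged:
By the outcome, as a careful person would: the job done as asked, in the order asked, and still so for the second after the job is handed in, with the robot touching nothing.
It also fails if it takes over 58 s, if anything falls off the work surface, if the arm or the gripper's body presses on something with over 40 N, if the wrist force passes 120 N, or if a joint passes its speed limit or range.

## Working session

There is one attempt and no reset: what is moved stays moved. The work goes in short steps, Python scripts to look and compute and a tool call to move; the robot and the scene stay as the last step left them, time stands still between calls to the robot, and variables do not carry over. Pictures are saved under pics/ and viewed, at most 10 in all, crops included, and the job is handed in when it is done.

Besides the shell and the picture viewer there is one more tool, called after ">>>" as a command line: name --pt "numbers of a row" for each row, then --argument value for the rest. move_arm: Moves the arm, as the interface text tells. Its arguments: {"type":"object","properties":{"deltas":{"type":"array","items":{"type":"array","items":{"type":"number"}}}},"required":["deltas"]}

```bash
mkdir -p pics; cat > h.py <<'E'
import numpy as np,cv2
from scipy.spatial.transform import Rotation as R
from workcell import bot
def ray(cam,px):
    c=bot.calibration(cam); p=cv2.undistortPoints(np.float64(px).reshape(-1,1,2),np.array(c["K"]),np.array(c["dist_coeffs"]))[:,0]
    d=R.from_quat(c["orientation"]).apply(np.c_[p,np.ones(len(p))]); return np.array(c["position"]),d
def toz(cam,px,z):
    o,d=ray(cam,px); return o+d*((z-o[2])/d[:,2])[:,None]
def rectof(mask,cam,z):
    cs,_=cv2.findContours(mask.astype(np.uint8),0,1); c=max(cs,key=cv2.contourArea)[:,0]
    w=toz(cam,c,z)[:,:2]*1000; return cv2.minAreaRect(w.astype(np.float32))
E
python3 - <<'E'
from h import *
np.set_printoptions(precision=3,suppress=True)
a=bot.camera("scene");b=bot.camera("side")
cv2.imwrite("pics/scene.png",a);cv2.imwrite("pics/side.png",b)
for cam in("scene","side"):
    print(cam,bot.calibration(cam)["position"])
    for q in("hinge","offcut","hardware_box","wood_box"):
        for r in bot.outline_of(q,cam):print(q,round(r["conf"],2),r["rect"],rectof(r["pixels"],cam,0.02))
print(bot.get_obs())
E
```

```text
scene [0.23  0.565 0.806]
hinge 0.89 [287.4, 197.4, 39.4, 21.6] ((488.8265686035156, -68.69989776611328), (86.56549072265625, 55.4946174621582), 41.846492767333984)
offcut 0.93 [199.1, 250.1, 43.1, 26.0] ((586.6201782226562, 158.650146484375), (84.65927124023438, 42.940147399902344), 56.51711654663086)
offcut 0.8 [235.0, 200.7, 41.8, 44.3] ((575.6807250976562, 25.85537338256836), (48.807533264160156, 124.38381958007812), 2.849959373474121)
hardware_box 0.84 [317.5, 112.2, 97.0, 69.3] ((466.9307556152344, -367.4415588378906), (205.151123046875, 241.06153869628906), 82.82947540283203)
wood_box 0.96 [130.6, 277.2, 136.9, 138.2] ((521.3072509765625, 329.1680908203125), (160.3978271484375, 241.17959594726562), 75.43942260742188)
wood_box 0.26 [288.9, 198.8, 38.4, 19.0] ((487.9573059082031, -67.68147277832031), (81.85716247558594, 52.83456039428711), 41.824562072753906)
side [0.493 1.063 1.02 ]
hinge 0.55 [286.6, 185.2, 20.3, 16.7] ((493.3792419433594, -63.062950134277344), (86.1046142578125, 58.43193435668945), 37.547061920166016)
offcut 0.91 [261.5, 199.6, 13.1, 31.4] ((580.6204833984375
[... 273 characters left out ...]
3515625, -368.4985046386719), (221.60369873046875, 232.53245544433594), 84.4493408203125)
wood_box 0.96 [230.4, 257.3, 105.7, 81.8] ((519.791259765625, 328.2590026855469), (185.62501525878906, 231.80125427246094), 76.12921142578125)
{'clock': 0.5, 'joint_pos': array([-1.114,  0.241,  0.005,  1.335, -0.   ,  1.571]), 'joint_vel': array([ 0.001, -0.001,  0.001,  0.002, -0.   ,  0.   ]), 'tau': array([  0.   , -37.186,  25.246,   0.003,   0.   ,  -0.   ]), 'eef_pos': array([ 0.221, -0.449,  0.239]), 'tool_rot': array([ 0.974,  0.226, -0.   , -0.   ]), 'ft_force': array([ 0.476,  0.048, -0.162]), 'ft_torque': array([ 0.075, -0.077,  0.011]), 'grasp_force': 0.0, 'grip_width': 0.08548539766063014}
```

View pics/scene.png

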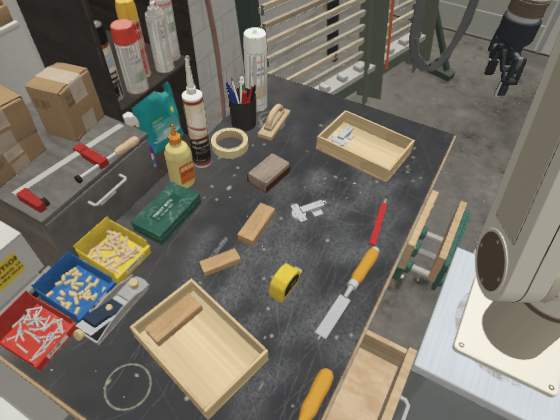

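View pics/side.png

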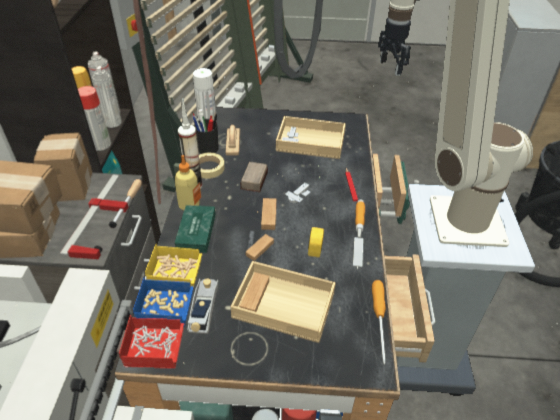

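The scene picture shows the wood box near (200,345) and the hardware box near (365,145). The hinge is at (308,208), the larger offcut at (257,223) and the smaller look-alike at (220,262). I'll fit the poses by silhouette.

```bash
cat >> h.py <<'E'
from scipy.optimize import minimize
def proj(cam,P):
    c=bot.calibration(cam); r=R.from_quat(c["orientation"]).inv()
    v=r.apply(P-np.array(c["position"])); return cv2.projectPoints(v,np.zeros(3),np.zeros(3),np.array(c["K"]),np.array(c["dist_coeffs"]))[0][:,0]
def block(a,b,h): return [np.array([[sx*a/2,sy*b/2,z] for sx in(-1,1) for sy in(-1,1) for z in(0,h)])]
t=np.linspace(0,2*np.pi,24)
hinge=[np.array([[x,y,z] for x in(-.009,.009) for y in(-.042,.018) for z in(.01,.02)]),
 np.array([[x,y,z] for x in(-.02,.02) for y in(-.034,-.01) for z in(.009,.012)]),
 np.array([[.0175*np.cos(a),.024+.0175*np.sin(a),z] for a in t for z in(0,.01)])]
def cost(p,parts,obs):
    e=0;Rz=R.from_euler("z",p[2])
    for cam,m in obs:
        s=8;im=np.zeros((420*2,560*2),np.uint8)
        for q in parts:
            uv=proj(cam,Rz.apply(q)+[p[0],p[1],0])
            cv2.fillConvexPoly(im,np.round(cv2.convexHull(((uv+.5)*2-.5).astype(np.float32))*16).astype(np.int32),255,shift=4,lineType=cv2.LINE_AA)
        f=cv2.resize(im,(560,420),interpolation=cv2.INTER_AREA)/255.
        e+=np.abs(f-m).sum()/m.sum()
    return e/len(obs)
def fit(parts,obs,p0):
    best=None
    for st in(.02,.006):
        p=p0 if best is None else best.x
        sim=np.array([p]*4)+np.vstack([np.zeros(3),np.diag([st,st,st*10])])
        best=minimize(cost,p,args=(parts,obs),method="Nelder-Mead",options=dict(initial_simplex=sim,xatol=2e-4,fatol=1e-4))
    return best.x,best.fun
E
python3 - <<'E'
from h import *
np.set_printoptions(precision=4,suppress=True)
bot.camera("scene");bot.camera("side")
def near(q,cam,xy):
    return min(bot.outline_of(q,cam),key=lambda r:np.hypot(*(np.array(rectof(r["pixels"],cam,.02)[0])/1000-xy)))["pixels"]
for q,parts,p0s in(("hardware_box",block(.22,.15,.045),[[.47,-.365,.0]]),("wood_box",block(.22,.15,.045),[[.52,.33,-.2]]),("offcut",block(.04,.11,.022),[[.578,.028,.0]])):
    obs=[(c,near(q,c,np.array(p0s[0][:2]))) for c in("scene","side")]
    for p0 in p0s: print(q,fit(parts,obs,p0))
obs=[(c,near("hinge",c,np.array([.49,-.066]))) for c in("scene","side")]
for y0 in np.deg2rad([-48,42,132,222]): print("hinge",fit(hinge,obs,[.49,-.066,y0]))
c=bot.calibration("wrist");o=bot.get_obs();r=R.from_quat(o["tool_rot"])
print("wrist in tool",r.inv().apply(np.array(c["position"])-o["eef_pos"]),(r.inv()*R.from_quat(c["orientation"])).as_matrix(),c["K"])
E
```

```text
hardware_box (array([ 0.4648, -0.3633, -0.1206]), np.float64(0.04008269640948521))
wood_box (array([ 0.5175,  0.3327, -0.2492]), np.float64(0.0238699445674435))
offcut (array([0.58  , 0.0183, 0.0609]), np.float64(0.1345012317438788))
hinge (array([ 0.4951, -0.0788, -0.6837]), np.float64(0.22896520237976342))
hinge (array([ 0.4949, -0.0788, -0.6861]), np.float64(0.228768315475596))Traceback (most recent call last):
  File "<stdin>", line 10, in <module>
  File "h.py", line 36, in fit
    best=minimize(cost,p,args=(parts,obs),method="Nelder-Mead",options=dict(initial_simplex=sim,xatol=2e-4,fatol=1e-4))
    res = _minimize_neldermead(fun, x0, args, callback, bounds=bounds,
                               **options)
    fxcc = func(xcc)
    fx = function(np.copy(x), *(wrapper_args + args))
  File "h.py", line 26, in cost
    uv=proj(cam,Rz.apply(q)+[p[0],p[1],0])
  File "h.py", line 14, in proj
    c=bot.calibration(cam); r=R.from_quat(c["orientation"]).inv()
ValueError: time passes only in moves, steps and waits
```

>>> move_arm --pt "1 36 -19.6 0 0 0 0" --pt "1 36 -19.6 0 0 0 0" --pt "1 36 -19.6 0 0 0 0" --pt "1 36 -19.6 0 0 0 0" --pt "1 36 -19.6 0 0 0 0" --pt "1 36 -19.6 0 0 0 0" --pt "1 36 -19.6 0 0 0 0" --pt "1 36 -19.6 0 0 0 0" --pt "1 36 -19.6 0 0 0 0" --pt "1 24 -13 0 0 0 0"

```text
clock: 1.83
eef_pos: [0.4509, -0.1223, 0.2395]
tool_rot: [0.974, 0.228, 0.001, -0.0]
ft_force: [0.5, -0.3, 0.1]
grip_width: 0.0853
grasp_force: 0.0
```

>>> move_arm --pt "1 0 0 0 0 0 -6.1" --pt "1 0 0 0 0 0 -6.1" --pt "1 0 0 0 0 0 -6.1" --pt "1 0 0 0 0 0 -6.1" --pt "1 0 0 0 0 0 0"

```text
clock: 2.25
eef_pos: [0.4494, -0.125, 0.2393]
tool_rot: [0.904, 0.428, 0.0, -0.0]
ft_force: [0.4, 0.0, 0.2]
grip_width: 0.0853
grasp_force: 0.0
```

```bash
sed -i 's/bot.calibration(cam)/cal(cam)/; s/^def ray/_c={}\ndef cal(n):\n    if n not in _c: _c[n]=bot.calibration(n)\n    return _c[n]\ndef ray/' h.py
python3 - <<'E'
from h import *
np.set_printoptions(precision=4,suppress=True)
c=cal("wrist");o=bot.get_obs();r=R.from_quat(o["tool_rot"])
print(o["eef_pos"],o["tool_rot"],o["joint_pos"])
print("wrist in tool",r.inv().apply(np.array(c["position"])-o["eef_pos"]),(r.inv()*R.from_quat(c["orientation"])).as_matrix(),c["K"])
cv2.imwrite("pics/w1.png",bot.camera("wrist"))
for q in("hinge","offcut"):
    for m in bot.outline_of(q,"wrist"): 
        print(q,m["conf"],m["rect"],rectof(m["pixels"],"wrist",.02))
        if q=="hinge" and m["conf"]>.4:
            for y0 in(-.686,2.456): print(fit(hinge,[("wrist",m["pixels"])],[.493,-.07,y0]))
        if q=="offcut": print(fit(block(.04,.11,.022),[("wrist",m["pixels"])],[.58,.0183,.06]))
E
```

```text
[ 0.4494 -0.125   0.2393] [ 0.9037  0.4281  0.     -0.    ] [-0.2714  0.1743 -0.0789  1.3176  0.      1.9854]
wrist in tool [ 0.0715  0.0011 -0.1356] [[-0.0001 -0.9591 -0.2831]
 [ 1.     -0.0004  0.001 ]
 [-0.0011 -0.2831  0.9591]] [[362.4698   0.     279.5284]
 [  0.     362.4698 212.8357]
 [  0.       0.       1.    ]]
hinge 0.56 [257.6, 62.8, 56.6, 93.9] ((496.47296142578125, -76.8297119140625), (81.61488342285156, 54.25364303588867), 52.23249435424805)
(array([ 0.4982, -0.0768, -0.6183]), np.float64(0.19140496898282366))
(array([ 0.4977, -0.0775,  2.5504]), np.float64(0.25609900557997445))
offcut 0.56 [292.2, 1.2, 42.2, 22.5] ((568.50830078125, -28.412172317504883), (17.891143798828125, 35.5449104309082), 50.645633697509766)
(array([0.5813, 0.0235, 0.0549]), np.float64(0.04586834733893558))
```

View pics/w1.png

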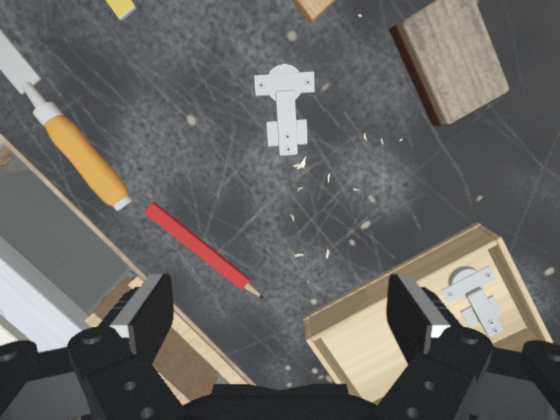

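The wrist view shows the hinge with its cup at (285,75) and arm tail at (289,154). The flange runs from (255,84) to (314,82) and the foot from (267,133) to (307,132). I'll work out its axis from these points.

```bash
python3 - <<'E'
from h import *
np.set_printoptions(precision=4,suppress=True)
for z in(0.003,.01,.012,.02):
    P=toz("wrist",[[289.5,155],[255,85],[315,82],[267,134],[307.5,132.5],[284,64]],z)
    print(z,P[:,:2].round(4).tolist(),"flange",np.hypot(*(P[1]-P[2])[:2]),"foot",np.hypot(*(P[3]-P[4])[:2]),"len",np.hypot(*(P[0]-P[5])[:2]))
t=toz("wrist",[[289.5,155]],.02)[0];c=toz("wrist",[[284,64]],.01)[0];d=c-t
print(np.hypot(*d[:2]),np.degrees(np.arctan2(d[1],d[0])))
E
```

```text
0.003 [[0.4732, -0.1148], [0.49, -0.0412], [0.5364, -0.0761], [0.469, -0.0841], [0.5013, -0.1089], [0.5236, -0.0445]] flange 0.058048323849923096 foot 0.04069058788795394 len 0.0864263343396639
0.01 [[0.4736, -0.1139], [0.4901, -0.0418], [0.5357, -0.076], [0.4695, -0.0838], [0.5012, -0.1081], [0.5231, -0.045]] flange 0.056955904026850974 foot 0.039924825814682256 len 0.08479986462260192
0.012 [[0.4738, -0.1137], [0.4901, -0.0419], [0.5354, -0.0759], [0.4697, -0.0838], [0.5012, -0.1079], [0.5229, -0.0452]] flange 0.05664378407740179 foot 0.03970603665089043 len 0.0843351589891556
0.02 [[0.4742, -0.1128], [0.4903, -0.0426], [0.5346, -0.0758], [0.4703, -0.0835], [0.5011, -0.1071], [0.5223, -0.0457]] flange 0.05539530427960507 foot 0.03883087999572282 len 0.0824763364553705
0.08348815138505532 54.22143107751033
```

>>> move_arm --pt "1 0 0 0 0 0 -2.6" --pt "1 28.3 6.2 15 0 0 0" --pt "1 28.4 6.3 15 0 0 0" --pt "1 0 0 38 0 0 0" --pt "1 0 0 38 0 0 0" --pt "1 0 0 38 0 0 0" --pt "1 0 0 25 0 0 0" --pt "1 0 0 10 0 0 0" --pt "1 0 0 0 0 0 0"

```text
clock: 3.15
eef_pos: [0.4911, -0.0871, 0.0579]
tool_rot: [0.895, 0.447, -0.002, -0.002]
ft_force: [-0.4, 0.2, 0.2]
grip_width: 0.0851
grasp_force: 0.0
```

```bash
python3 - <<'E'
from h import *
np.set_printoptions(precision=4,suppress=True)
o=bot.get_obs();print(o["eef_pos"],R.from_quat(o["tool_rot"]).as_matrix(),bot.tip_reach)
cv2.imwrite("pics/w2.png",bot.camera("wrist"))
print(proj("wrist",np.array([[.4933,-.0871,.02],[.4742,-.1128,.02]])))
E
```

```text
[ 0.4911 -0.0871  0.0579] [[ 0.6005  0.7996 -0.0058]
 [ 0.7997 -0.6005  0.001 ]
 [-0.0026 -0.0052 -1.    ]] 0.008
[[277.5611 248.0879]
 [277.9374 302.8707]]
```

View pics/w2.png

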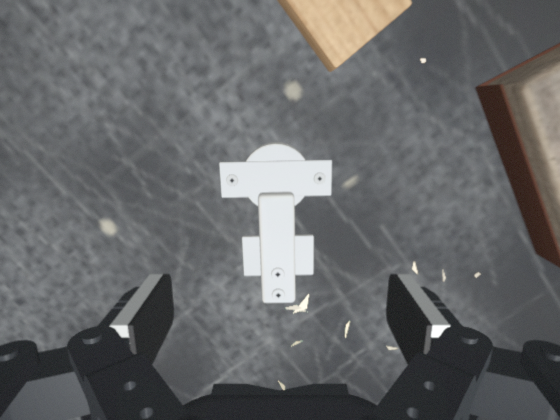

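The view confirms the prediction: the tail is at (278,302) and the hinge is aligned. I'll descend and grip.

>>> move_arm --pt "1 1.3 1.8 20 0 0 0" --pt "1 0 0 16 0 0 0" --pt "1 0 0 8 0 0 0" --pt "1 0 0 0 0 0 0" --pt "0 0 0 0 0 0 0" --pt "0 0 0 0 0 0 0" --pt "0 0 0 0 0 0 0" --pt "0 0 0 0 0 0 0" --pt "0 0 0 0 0 0 0" --pt "0 0 0 0 0 0 0"

```text
clock: 4.03
eef_pos: [0.4959, -0.0874, 0.0171]
tool_rot: [0.894, 0.448, 0.0, 0.0]
ft_force: [0.4, -0.0, 1.1]
grip_width: 0.0161
grasp_force: 58.4
```

>>> move_arm --pt "0 0 0 -20 0 0 0" --pt "0 0 0 -30 0 0 -6" --pt "0 0 0 -30 0 0 -6" --pt "0 0 0 -30 0 0 -6" --pt "0 0 0 -20 0 0 -6" --pt "0 0 0 0 0 0 -5.8" --pt "0 0 0 0 0 0 0"

```text
clock: 4.62
eef_pos: [0.4967, -0.0876, 0.1481]
tool_rot: [0.749, 0.663, 0.001, 0.002]
ft_force: [0.1, 0.6, -1.0]
grip_width: 0.016
grasp_force: 58.6
```

>>> move_arm --pt "0 -30 -3 0 0 0 0" --pt "0 -38 -4 0 0 0 0" --pt "0 -38 -4 0 0 0 0" --pt "0 -38 -4 0 0 0 0" --pt "0 -38 -4 0 0 0 0" --pt "0 -38 -4 0 0 0 0" --pt "0 -38 -4 0 0 0 0" --pt "0 -30 -3 0 0 0 0" --pt "0 0 0 0 0 0 0"

```text
clock: 5.37
eef_pos: [0.4284, -0.3747, 0.1449]
tool_rot: [0.752, 0.659, -0.001, 0.0]
ft_force: [0.9, -0.4, -0.7]
grip_width: 0.0159
grasp_force: 58.6
```

```bash
python3 - <<'E'
from h import *
np.set_printoptions(precision=4,suppress=True)
o=bot.get_obs();print(o["eef_pos"],R.from_quat(o["tool_rot"]).as_matrix(),o["grip_width"],o["grasp_force"])
im=bot.camera("wrist")
Rz=R.from_euler("z",-.1206)
P=Rz.apply([[sx*.11,sy*.075,.045] for sx,sy in((-1,-1),(1,-1),(1,1),(-1,1))])+[.4648,-.3633,0]
uv=proj("wrist",P);cv2.polylines(im,[np.int32(uv)],True,(0,0,255),1)
cv2.imwrite("pics/w3.png",im)
E
```

```text
[ 0.4284 -0.3747  0.1449] [[ 0.1318  0.9913 -0.0016]
 [ 0.9913 -0.1318 -0.0017]
 [-0.0019 -0.0014 -1.    ]] 0.015865269496987657 58.58175337314606
```

View pics/w3.png

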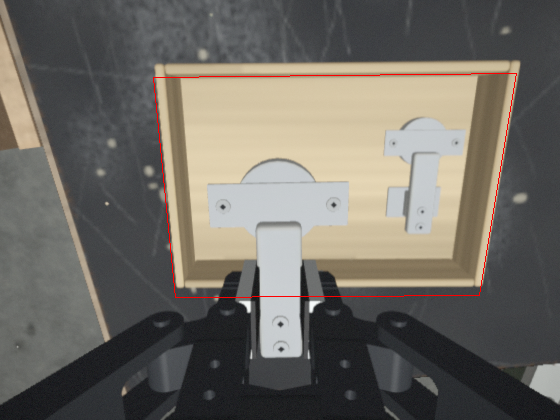

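The box rim sits a few mm toward the top of the overlay, and the existing hinge is at the right (425,175). The free area under the held hinge is clear. I'll nudge a little and lower.

>>> move_arm --pt "0 8.5 0 0 0 0 0" --pt "0 0 0 30 0 0 0" --pt "0 0 0 30 0 0 0" --pt "0 0 0 25 0 0 0" --pt "0 0 0 15 0 0 0" --pt "0 0 0 8 0 0 0" --pt "0 0 0 6 0 0 0" --pt "0 0 0 3 0 0 0" --pt "0 0 0 0 0 0 0"

```text
clock: 6.17
eef_pos: [0.432, -0.3605, 0.0294]
tool_rot: [0.749, 0.663, 0.0, 0.0]
ft_force: [-0.2, 1.1, -1.0]
grip_width: 0.0163
grasp_force: 58.6
```

>>> move_arm --pt "0 -5 0 3 0 0 0" --pt "0 0 0 2 0 0 0" --pt "0 0 0 0 0 0 0" --pt "0 0 0 0 0 0 0"

```text
clock: 6.5
eef_pos: [0.431, -0.3665, 0.0247]
tool_rot: [0.749, 0.662, 0.0, 0.0]
ft_force: [-0.2, 0.6, -1.0]
grip_width: 0.0163
grasp_force: 58.6
```

>>> move_arm --pt "0 0 0 1 0 0 0" --pt "0 0 0 0 0 0 0" --pt "0.6 0 0 0 0 0 0" --pt "0.6 0 0 0 0 0 0" --pt "0.6 0 0 0 0 0 0" --pt "0.6 0 0 0 0 0 0" --pt "0.6 0 0 -20 0 0 0" --pt "0.6 0 0 -35 0 0 0" --pt "0.6 0 0 -40 0 0 0" --pt "1 0 0 -40 0 0 0"

```text
clock: 7.33
eef_pos: [0.4303, -0.3655, 0.1591]
tool_rot: [0.749, 0.662, -0.0, -0.001]
ft_force: [0.8, -0.1, 0.4]
grip_width: 0.062
grasp_force: 0.0
```

>>> move_arm --pt "1 36 10.7 -8 0 0 0" --pt "1 36 10.7 -8 0 0 0" --pt "1 36 10.7 -8 0 0 0" --pt "1 36 10.7 -8 0 0 0" --pt "1 36 10.7 -8 0 0 0" --pt "1 36 10.7 0 0 0 0" --pt "1 36 10.7 0 0 0 0" --pt "1 36 10.7 0 0 0 0" --pt "1 36 10.7 0 0 0 0" --pt "1 36 10.7 0 0 0 0"

```text
clock: 8.17
eef_pos: [0.5816, -0.02, 0.1985]
tool_rot: [0.749, 0.662, 0.0, 0.0]
ft_force: [0.4, -0.1, 0.1]
grip_width: 0.0854
grasp_force: 0.0
```

>>> move_arm --pt "1 0 0 0 0 0 -5.2" --pt "1 0 0 0 0 0 -5.2" --pt "1 0 0 0 0 0 0" --pt "1 0 0 0 0 0 0" --pt "1 0 0 0 0 0 0"

```text
clock: 8.58
eef_pos: [0.581, -0.0223, 0.1983]
tool_rot: [0.687, 0.727, -0.0, -0.0]
ft_force: [0.1, -0.2, 0.9]
grip_width: 0.0859
grasp_force: 0.0
```

```bash
python3 - <<'E'
from h import *
np.set_printoptions(precision=4,suppress=True)
cal("wrist");im=bot.camera("wrist")
o=bot.get_obs();print(o["eef_pos"],R.from_quat(o["tool_rot"]).as_matrix(),o["joint_pos"])
for m in bot.outline_of("offcut","wrist"):
    f=fit(block(.04,.11,.022),[("wrist",m["pixels"])],[.58,.0183,.06])
    print(m["conf"],m["rect"],rectof(m["pixels"],"wrist",.022),f)
    if f[1]<.3:
        uv=proj("wrist",R.from_euler("z",f[0][2]).apply(block(.04,.11,.022)[0])+[*f[0][:2],0])
        cv2.polylines(im,[cv2.convexHull(np.int32(uv))],True,(0,0,255),1)
cv2.imwrite("pics/w4.png",im)
s=bot.camera("side")[100:260,220:380];cv2.imwrite("pics/s2.png",cv2.resize(s,None,fx=4,fy=3.75)[:600,:])
E
```

```text
[ 0.581  -0.0224  0.1984] [[-0.0564  0.9984  0.    ]
 [ 0.9984  0.0564  0.    ]
 [ 0.      0.     -1.    ]] [-0.0386  0.4215  0.1545  1.3038  0.      1.4758]
0.67 [259.4, 69.9, 49.2, 132.2] ((581.9129638671875, 22.979530334472656), (40.007198333740234, 109.54021453857422), 2.296499252319336) (array([0.5813, 0.0227, 0.0435]), np.float64(0.04033839597521553))
0.62 [262.9, 0.0, 48.7, 28.3] ((579.67236328125, 116.69173431396484), (36.608001708984375, 17.8109073638916), 3.2129480838775635) (array([ 0.7212, -0.3422,  1.0205]), np.float64(1.0))
```

View pics/w4.png

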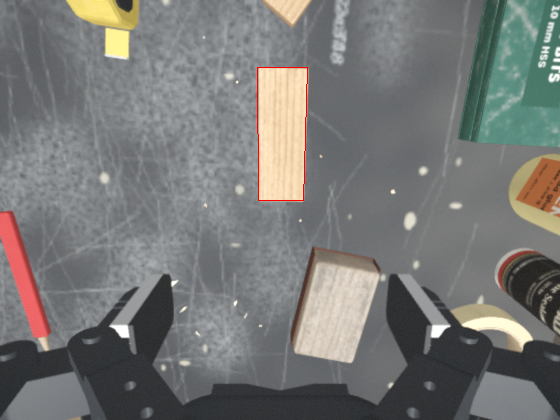

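View pics/s2.png

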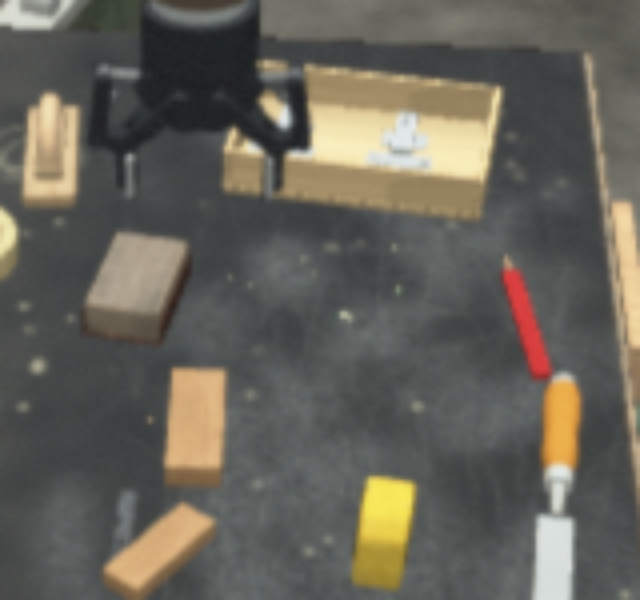

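The fit (red) lies exactly on the larger offcut, which measures 40 x 110 mm. The crop shows the hinge lying level in its box. Next I'll pick the offcut.

>>> move_arm --pt "1 22 1.4 15 0 0 0.7" --pt "1 23 1.4 25 0 0 0" --pt "1 0 0 36 0 0 0" --pt "1 0 0 36 0 0 0" --pt "1 0 0 30 0 0 0" --pt "1 0 0 20 0 0 0" --pt "1 0 0 14 0 0 0" --pt "1 0 0 8 0 0 0" --pt "1 0 0 0 0 0 0"

```text
clock: 9.48
eef_pos: [0.5801, 0.0227, 0.0123]
tool_rot: [0.691, 0.723, -0.001, -0.001]
ft_force: [0.9, 0.1, -0.3]
grip_width: 0.0856
grasp_force: 0.0
```

>>> move_arm --pt "1 0 0 2 0 0 0" --pt "0 0 0 0 0 0 0" --pt "0 0 0 0 0 0 0" --pt "0 0 0 0 0 0 0" --pt "0 0 0 0 0 0 0" --pt "0 0 0 0 0 0 0"

```text
clock: 9.98
eef_pos: [0.5827, 0.0232, 0.0136]
tool_rot: [0.69, 0.723, 0.001, 0.001]
ft_force: [-1.2, 0.0, 4.9]
grip_width: 0.0388
grasp_force: 62.9
```

>>> move_arm --pt "0 0 0 -20 0 0 0" --pt "0 0 0 -30 0 0 5.6" --pt "0 0 0 -30 0 0 5.6" --pt "0 0 0 -30 0 0 5.6" --pt "0 0 0 -10 0 0 0" --pt "0 0 0 0 0 0 0"

```text
clock: 10.48
eef_pos: [0.5841, 0.0233, 0.136]
tool_rot: [0.788, 0.615, 0.003, 0.002]
ft_force: [0.3, 0.1, -0.7]
grip_width: 0.0388
grasp_force: 62.3
```

>>> move_arm --pt "0 31.5 -18.3 0 0 0 0" --pt "0 31.5 -18.3 0 0 0 0" --pt "0 31.5 -18.3 0 0 0 0" --pt "0 31.5 -18.3 0 0 0 0" --pt "0 31.5 -18.3 0 0 0 0" --pt "0 31.5 -18.3 0 0 0 0" --pt "0 31.5 -18.3 0 0 0 0" --pt "0 31.5 -18.3 0 0 0 0" --pt "0 31.5 -18.3 0 0 0 0" --pt "0 0 0 0 0 0 0"

```text
clock: 11.32
eef_pos: [0.4878, 0.344, 0.1298]
tool_rot: [0.786, 0.618, -0.001, -0.002]
ft_force: [-0.4, -0.7, -0.7]
grip_width: 0.0386
grasp_force: 62.2
```

>>> move_arm --pt "0 0 0 0 0 0 0" --pt "0 0 0 0 0 0 0"

```text
clock: 11.48
eef_pos: [0.49, 0.3376, 0.1303]
tool_rot: [0.788, 0.615, -0.002, 0.0]
ft_force: [-1.0, -0.4, -1.3]
grip_width: 0.0388
grasp_force: 62.2
```

```bash
python3 - <<'E'
from h import *
np.set_printoptions(precision=4,suppress=True)
cal("wrist");im=bot.camera("wrist")
o=bot.get_obs();print(o["eef_pos"],R.from_quat(o["tool_rot"]).as_matrix(),o["grip_width"],o["grasp_force"])
P=R.from_euler("z",-.2492).apply([[sx*.11,sy*.075,.045] for sx,sy in((-1,-1),(1,-1),(1,1),(-1,1))])+[.5175,.3327,0]
uv=proj("wrist",P);cv2.polylines(im,[np.int32(uv)],True,(0,0,255),1)
cv2.imwrite("pics/w5.png",im)
E
```

```text
[0.4905 0.3371 0.1307] [[ 0.244   0.9698 -0.0023]
 [ 0.9698 -0.244  -0.002 ]
 [-0.0026 -0.0018 -1.    ]] 0.038445682265938495 62.181798219680786
```

View pics/w5.png

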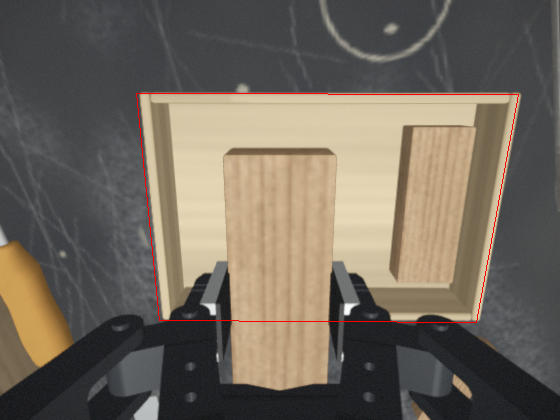

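The overlay matches the box rim, with the existing offcut at (435,205) and the free area below the held piece. I'll lower it now.

>>> move_arm --pt "0 0 0 25 0 0 0" --pt "0 0 0 30 0 0 0" --pt "0 0 0 25 0 0 0" --pt "0 0 0 15 0 0 0" --pt "0 0 0 8 0 0 0" --pt "0 0 0 3 0 0 0" --pt "0 0 0 1 0 0 0" --pt "0 0 0 0 0 0 0" --pt "0 0 0 0 0 0 0"

```text
clock: 12.28
eef_pos: [0.4922, 0.3387, 0.0267]
tool_rot: [0.789, 0.615, 0.001, 0.0]
ft_force: [-0.3, 1.2, -1.1]
grip_width: 0.0384
grasp_force: 62.2
```

>>> move_arm --pt "0 0 0 4 0 0 0" --pt "0 0 0 2 0 0 0" --pt "0 0 0 0 0 0 0" --pt "0 0 0 0 0 0 0"

```text
clock: 12.62
eef_pos: [0.4913, 0.3386, 0.0196]
tool_rot: [0.789, 0.615, 0.0, 0.0]
ft_force: [0.3, 0.3, -0.6]
grip_width: 0.0388
grasp_force: 62.3
```

>>> move_arm --pt "0.8 0 0 0 0 0 0" --pt "0.8 0 0 0 0 0 0" --pt "0.8 0 0 0 0 0 0" --pt "0.8 0 0 0 0 0 0" --pt "0.8 0 0 -20 0 0 0" --pt "0.8 0 0 -35 0 0 0" --pt "1 0 0 -40 0 0 0" --pt "1 -20 0 -35 0 0 0" --pt "1 -35 0 -20 0 0 0" --pt "1 0 0 0 0 0 0"

```text
clock: 13.45
eef_pos: [0.4789, 0.2825, 0.1752]
tool_rot: [0.79, 0.614, 0.003, 0.001]
ft_force: [-1.1, 0.4, -0.4]
grip_width: 0.0852
grasp_force: 0.0
```

```bash
python3 - <<'E'
from h import *
a=bot.camera("wrist");b=bot.camera("scene")
o=np.zeros((420,800,3),np.uint8);o[:,:400]=cv2.resize(a,(400,300))[:300].repeat(1,0)if 0 else cv2.copyMakeBorder(cv2.resize(a,(400,300)),0,120,0,0,0);o[:300,400:]=cv2.resize(b[90:195,300:440],(400,300))
cv2.imwrite("pics/f.png",o)
E
```

```text
(no output)
```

View pics/f.png

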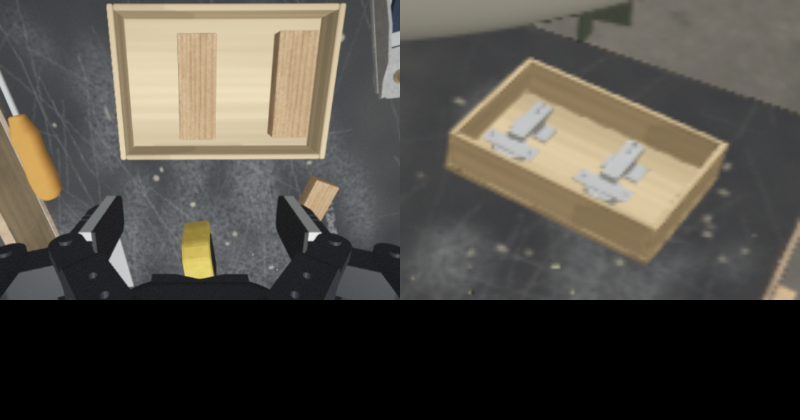

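Both pieces lie flat in their boxes: the offcut at (197,85) in the left panel, the hinge at (605,175) in the right.

```bash
python3 -c "
from workcell import bot
print(bot.job_done())"
```

```text
the job is handed in; nothing more can be done
None
```

The hinge went into the hardware box first, then the larger oak offcut into the wood box; both looked flat on the box floor and clear of the pieces already there, and I handed the job in about 13.5 s into the 58 s limit.

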